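Load four modules into their matching test nests

ROBOT

A 6-joint arm with a two-finger parallel gripper is mounted at the origin on the work surface. World frame = base frame: x ahead of the robot, y to its left, z up, the work surface at z = 0. Lengths are in m, angles in rad, forces in N, time in s.
With the tool pointing down it reaches from about 0.35 to 0.875 m from the base axis. Payload 4.2 kg.
Tool frame: the origin (TCP) lies on the mounting face of the last link; the fingertips stand env.finger_overhang ahead of it and the grasp point (between the pads) lies 164 mm ahead of it (env.finger_overhang is the distance from the TCP to the fingertips, in m); z points along the fingers, y is the line along which they close (so a half turn about z gives the same grasp; the last joint's range is limited). The gripper opens to 87 mm and grips with 3 to 60 N. Pads are 19 mm wide; open, the fingers measure 117 mm over their backs; the gripper's body (75 mm by 190 mm) begins 51 mm behind the grasp point.
Start: joints at [-1.084, 0.385, 0.008, 0, -1.194, -0.259], TCP at [0.141, -0.609, 0.405] pointing down, gripper open.
Joint ranges: [-3.14, 3.14], [-1.21, 2.06], [-1.07, 1.41], [-3.16, 2.05], [-2.99, -0.16], [-3.1, 3.1]. Speed limits (rad/s): [2.79, 2.79, 3.14, 3.14, 3.14, 3.14].

INTERFACE

Orientations are given as a 3x3 rotation matrix whose columns are the frame's x, y, z axes.
In Python, from plant import monitor, vision, env gives the robot as it stands.
- The arm moves only by the shell command python3 -m inch 'ROWS' [OPENING] [FORCE]. ROWS is a JSON list of rows, 1 to 20 of them, each of 4 numbers: dx, dy, dz in m, then a turn about the tool's z in rad; each row is the pose to reach, as a shift and turn from the pose commanded when the command began, along the tool's axes at that moment; what a row does not reach only later rows make up. A row lasts 1/8 s, in which the tool goes at most 0.0625 m and 0.188 rad, less where a joint would pass 70% of its speed; a pose out of reach is approached as far as the arm can. OPENING is the opening from 0.0 (shut) to 1.0 (fully open), set as the command begins (- or left out keeps the last). The fingers move at their own pace and stop on an object; FORCE is the grip in N (left out, the last holds). Time passes only in rows, so rows that do not move let the fingers close. It prints the time, the measured TCP pose, the force, the opening and the grip force at its end.
- monitor.sense(): the state, without advancing time (a new reading comes with each control period).
- vision.grab_frame(name): name is "side" or "top" or "wrist"; returns a dict with "pixels" (384x512x3 uint8, blue, green, red), "mtx" (3x3 intrinsics, pixels), "cam_to_world" (4x4, takes a point from camera to world coordinates). Camera axes: x right, y down, z forward; pixel columns grow to the right and rows downward; lengths in m; the calibration is good to about 2 mm. The wrist camera is an equidistant fisheye: a pixel r from the principal point sees the ray r / f radians off the axis. A picture is of the moment at which its call begins. There is no depth.
- env.close_job(): hands the job in; it is judged then, once.
The state is a dict: "time_s": time; "joint_pos": joint angles; "qd": joint speeds; "joint_torque": joint torques, N m; "ee_pos": TCP position; "eef_rot": TCP orientation; "contact_force": force on the tool from outside, world axes, zero at the start; "ft_torque": the same for the moment, N m; "finger_gap": opening from 0.0 (shut) to 1.0 (fully open); "gripper_force": force on a finger pad.
Only numpy, scipy, OpenCV 4.12 (cv2) and the standard library are available. Lean on these libraries where they do the work, as an engineer would, in place of code of your own. Each camera call takes 0.05 s, during which the arm holds its last target. There are 200 camera calls.

TASK

Four loose electronic modules with green boards (large round, small round, square, long) lie on the bench among four empty black-rimmed test nests. Put each module, right way up, into the nest whose recess has the shape and size of its board, so that the board lies flat on the recess floor inside the rim. Set each one down gently: do not drop it.

Things in the scene. Friction and masses are not known exactly. Their poses are not given: they have to be found in the camera images.
- module_round: Loose electronic module with a large round board, 76 mm across. Origin: centre of the board's underside; z up. Green 4 mm board; in its middle a plain aluminium block to grip, top 36 mm above the origin; the small parts around it are below 13 mm. The block is a cylinder 40 mm across. About 120 g.
- module_small: Loose electronic module with a small round board, 46 mm across. Origin: centre of the board's underside; z up. Green 4 mm board; in its middle a plain aluminium block to grip, top 36 mm above the origin; the small parts around it are below 13 mm. The block is a cylinder 28 mm across. About 70 g.
- module_square: Loose electronic module with a square board, 62 x 62 mm. Origin: centre of the board's underside; z up. Green 4 mm board; in its middle a plain aluminium block to grip, top 36 mm above the origin; the small parts around it are below 13 mm. The block is 36 x 36 mm; board and block have their sides along x and y. About 130 g.
- module_long: Loose electronic module with a long board, 100 mm (along its x) x 40 mm (along its y). Origin: centre of the board's underside; z up. Green 4 mm board; in its middle a plain aluminium block to grip, top 36 mm above the origin; the small parts around it are below 13 mm. The block is 44 mm along x, 32 mm along y. About 150 g. It fits its nest either way round.
- nest_round: Test nest with black rim and grey floor, a shallow tray with a large round recess 92 mm across (102 mm outside) for the large round module. Fixed to the bench. Origin: centre of its underside (on the bench, height 0); recess floor 6 mm up, rim top 12 mm up, rim 5 mm thick; 8 mm of room all round the matching board; no lid. 
- nest_small: Test nest with black rim and grey floor, a shallow tray with a small round recess 62 mm across (72 mm outside) for the small round module. Fixed to the bench. Origin: centre of its underside (on the bench, height 0); recess floor 6 mm up, rim top 12 mm up, rim 5 mm thick; 8 mm of room all round the matching board; no lid. 
- nest_square: Test nest with black rim and grey floor, a shallow tray with a square recess 78 x 78 mm (88 mm outside) for the square module, sides along its x and y. Fixed to the bench. Origin: centre of its underside (on the bench, height 0); recess floor 6 mm up, rim top 12 mm up, rim 5 mm thick; 8 mm of room all round the matching board; no lid. 
- nest_long: Test nest with black rim and grey floor, a shallow tray with a long recess 116 mm (along its x) x 56 mm (along its y) (126 x 66 mm outside) for the long module. Fixed to the bench. Origin: centre of its underside (on the bench, height 0); recess floor 6 mm up, rim top 12 mm up, rim 5 mm thick; 8 mm of room all round the matching board; no lid. 

How it is judged:
At the end, for the whole second after the job is handed in: Each module rests flat (within 0.08 rad), right way up, on the floor of its matching nest: centres within 14 mm, underside 3 to 9 mm above the nest's underside (floor at 6 mm); the long one within 0.25 rad of the nest's length, the square one within 0.36 rad of square (horizontal distance between module_round and nest_round below 0.014 m and z of module_round in the frame of nest_round between 0.003 and 0.009 m and angle between each of module_round, module_small, module_square, module_long's own z axis and vertical below 0.08 rad and linear speed of each of module_round, module_small, module_square, module_long below 0.02 m/s and angular speed of each of module_round, module_small, module_square, module_long below 0.2 rad/s and horizontal distance between module_small and nest_small below 0.014 m and z of module_small in the frame of nest_small between 0.003 and 0.009 m and horizontal distance between module_square and nest_square below 0.014 m and z of module_square in the frame of nest_square between 0.003 and 0.009 m and (angle between the x axis of module_square and the x axis of nest_square, either way round below 0.36 rad or angle between the x axis of module_square and the y axis of nest_square, either way round below 0.36 rad) and horizontal distance between module_long and nest_long below 0.014 m and z of module_long in the frame of nest_long between 0.003 and 0.009 m and angle between the x axis of module_long and the x axis of nest_long, either way round below 0.25 rad); the robot touches nothing.
It fails at once if a module is let go of in mid-air, its underside more than 45 mm above the bench ((height (world z) of module_round above 0.045 m and contact force between module_round and the fingers below 0.01 N) or (height (world z) of module_small above 0.045 m and contact force between module_small and the fingers below 0.01 N) or (height (world z) of module_square above 0.045 m and contact force between module_square and the fingers below 0.01 N) or (height (world z) of module_long above 0.045 m and contact force between module_long and the fingers below 0.01 N)).
It also fails if it takes over 115 s, if anything falls off the work surface, if the arm or the gripper's body presses on something with over 40 N, if the wrist force passes 120 N, or if a joint passes its speed limit or range.

## Working session

There is one attempt and no reset: what is moved stays moved. The work goes in short steps, Python scripts to look and compute and a shell command to move; the robot and the scene stay as the last step left them, time stands still between calls to the robot, and variables do not carry over. Pictures are saved under pics/ and viewed, at most 14 in all, crops included, and the job is handed in when it is done.

```bash
mkdir -p pics; ls
python3 - <<'E'
from plant import monitor, vision, env
import cv2,numpy as np
s=monitor.sense()
print(env.finger_overhang,s['ee_pos'],np.round(s['eef_rot'],3),s['finger_gap'])
for n in ("top","side"):
    f=vision.grab_frame(n); cv2.imwrite(f"pics/{n}0.png",f["pixels"]); print(n,f["mtx"].tolist(),np.round(f["cam_to_world"],3).tolist())
    np.savez(f"{n}0.npz",**f)
E
```

```text
pics
0.1822 [ 0.14112782 -0.60863646  0.40366479] [[-0.974 -0.226 -0.001]
 [-0.226  0.974  0.002]
 [ 0.     0.002 -1.   ]] 1.0030333217495666
top [[485.69827030493724, 0.0, 258.10425427286566], [0.0, 485.69827030493724, 195.64553431641588], [0.0, 0.0, 1.0]] [[0.008, -0.991, 0.131, 0.347], [-1.0, -0.005, 0.017, -0.008], [-0.016, -0.131, -0.991, 1.311], [0.0, 0.0, 0.0, 1.0]]
side [[468.67768159578304, 0.0, 252.33444606869864], [0.0, 468.67768159578304, 196.47500059185845], [0.0, 0.0, 1.0]] [[-0.983, -0.097, 0.157, 0.315], [-0.184, 0.515, -0.837, 1.001], [0.0, -0.851, -0.525, 0.67], [0.0, 0.0, 0.0, 1.0]]
```

View pics/top0.png

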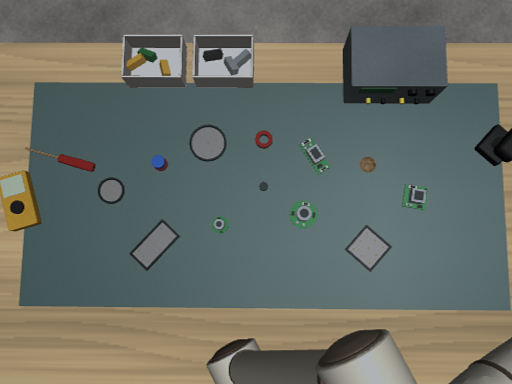

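View pics/side0.png

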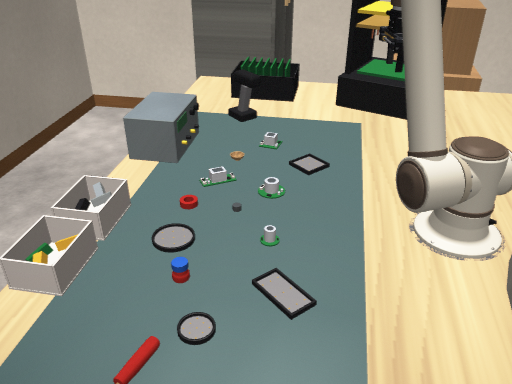

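The top view shows the modules: large round (304,214), small round (220,225), square (416,197) and long (315,154). The nests are round (208,143), small (111,190), square (368,248) and long (155,245). The side view shows everything upright. Near the nests there is also clutter, including a blue/red post at (160,162). Next I measure positions.

```bash
cat > h.py <<'E'
import numpy as np,cv2
def cast(f,uv,z):
    uv=np.atleast_2d(uv).astype(float)
    d=np.c_[uv,np.ones(len(uv))]@np.linalg.inv(f["mtx"]).T@f["cam_to_world"][:3,:3].T
    o=f["cam_to_world"][:3,3]
    return (o+d*((z-o[2])/d[:,2])[:,None])[:,:2]
def measure(f,uv,kind,z,r=36):
    hsv=cv2.cvtColor(f["pixels"],cv2.COLOR_BGR2HSV)
    if kind=="green": m=cv2.inRange(hsv,(50,110,50),(75,255,255))
    else: m=cv2.inRange(hsv,(0,0,0),(179,255,45))
    w=np.zeros_like(m); cv2.circle(w,uv,r,255,-1); m&=w
    c=[k for k in cv2.findContours(m,cv2.RETR_EXTERNAL,cv2.CHAIN_APPROX_NONE)[0] if len(k)>4]
    p=cast(f,np.vstack(c)[:,0,:],z)
    h=cv2.convexHull((p*1000).astype(np.float32))
    return cv2.minAreaRect(h),cv2.minEnclosingCircle(h)
E
cat > m.py <<'E'
from h import *
f=dict(np.load("top0.npz")); g=dict(np.load("side0.npz"))
T=dict(mod_round=((304,214),(271,187)),mod_small=((220,225),(270,236)),mod_square=((416,197),(270,140)),mod_long=((315,154),(218,178)),
nest_round=((208,143),(174,237)),nest_small=((111,190),(197,328)),nest_square=((368,248),(309,163)),nest_long=((155,245),(283,292)))
for n,(a,b) in T.items():
    for q,u,r in ((f,a,34),(g,b,45)):
        k,z=("green",.004) if n[0]=='m' else ("black",.012)
        try:
            R,C=measure(q,u,k,z,r); print(n,"rect",np.round(R[0]),np.round(R[1]),round(R[2],1),"circ",np.round(C[0]),round(C[1],1))
        except Exception as e: print(n,e)
E
python3 m.py
```

```text
mod_round rect [ 471. -107.] [70. 70.] 89.9 circ [ 471. -107.] 37.1
mod_round rect [ 536. -227.] [162. 347.] 9.9 circ [ 474. -237.] 174.7
mod_small rect [441. 118.] [41. 41.] 0.9 circ [441. 117.] 22.1
mod_small rect [457.  26.] [ 66. 237.] 4.9 circ [453.  24.] 120.3
mod_square rect [ 519. -408.] [59. 60.] 82.0 circ [ 518. -408.] 40.7
mod_square rect [ 508. -388.] [84. 43.] 34.4 circ [ 518. -402.] 41.9
mod_long rect [ 631. -138.] [97. 39.] 32.3 circ [ 631. -139.] 50.7
mod_long rect [ 584. -128.] [ 85. 186.] 85.2 circ [ 587. -100.] 94.0
nest_round rect [664. 156.] [96. 93.] 1.0 circ [664. 154.] 49.8
nest_round rect [661. 166.] [ 96. 107.] 23.3 circ [662. 165.] 55.1
nest_small rect [531. 415.] [69. 68.] 2.5 circ [532. 414.] 35.8
nest_small rect [529. 425.] [68. 73.] 14.6 circ [529. 425.] 37.3
nest_square need at least one array to concatenate
nest_square rect [ 379. -267.] [97. 98.] 48.3 circ [ 378. -266.] 65.6
nest_long rect [384. 291.] [ 65. 123.] 46.2 circ [386. 292.] 68.0
nest_long rect [384. 299.] [ 69. 132.] 47.3 circ [386. 302.] 73.0
```

Run:
```python
from h import *
f=dict(np.load("top0.npz"))
hsv=cv2.cvtColor(f["pixels"],cv2.COLOR_BGR2HSV)
print(hsv[248,340:372].tolist())
m=cv2.inRange(hsv,(0,0,110),(179,40,255))
for n,u in dict(round=(208,143),small=(111,190),square=(368,248),long=(155,245)).items():
    w=np.zeros_like(m); cv2.circle(w,u,30,255,-1)
    c=max(cv2.findContours(m&w,cv2.RETR_EXTERNAL,cv2.CHAIN_APPROX_NONE)[0],key=len)
    R=cv2.minAreaRect((cast(f,c[:,0,:],.008)*1000).astype(np.float32)); print(n,np.round(R[0]),np.round(R[1]),round(R[2],1))
R,C=measure(f,(368,248),"black",.012) if 0 else (0,0)
```

```text
[[92, 43, 119], [92, 41, 119], [92, 43, 119], [90, 41, 119], [92, 41, 112], [90, 40, 82], [90, 25, 52], [105, 18, 58], [105, 11, 89], [113, 8, 130], [108, 9, 145], [108, 9, 143], [21, 13, 134], [21, 55, 129], [21, 25, 133], [108, 9, 143], [98, 7, 140], [105, 7, 141], [102, 9, 141], [105, 7, 142], [108, 9, 142], [105, 7, 142], [108, 9, 141], [105, 7, 141], [108, 9, 141], [108, 9, 142], [102, 9, 142], [26, 15, 134], [21, 55, 130], [21, 13, 135], [108, 9, 142], [102, 9, 142]]
round [666. 154.] [86. 85.] 27.4
small [533. 417.] [56. 52.] 2.6
square [ 383. -321.] [151.  71.] 2.3
long [386. 292.] [ 53. 112.] 47.5
```

```bash
cat >> h.py <<'E'
def axis(R):
    "direction (deg, world) of the longer side of a minAreaRect"
    b=cv2.boxPoints(R); e=max((b[1]-b[0],b[2]-b[1]),key=np.linalg.norm)
    return np.degrees(np.arctan2(e[1],e[0]))%180
def go(x,y,z,close=None):
    "shift in tool axes and turn that take the TCP to x,y,z with closing line along close (deg)"
    from plant import monitor
    s=monitor.sense(); R=np.array(s["eef_rot"]); d=R.T@(np.array([x,y,z])-s["ee_pos"])
    a=np.degrees(np.arctan2(R[1,1],R[0,1])); t=0 if close is None else -((close-a+90)%180-90)
    print("t",round(s["time_s"],2),"row",np.round(d,4),round(np.radians(t),3),"rows",np.linalg.norm(d)/.0625,"q",np.round(s["joint_pos"],2),"close",round(a%180,1))
E
python3 - <<'E'
from h import *
f=dict(np.load("top0.npz"))
hsv=cv2.cvtColor(f["pixels"],cv2.COLOR_BGR2HSV)
w=np.zeros(hsv.shape[:2],np.uint8); cv2.circle(w,(368,248),34,255,-1)
for m,z in ((cv2.inRange(hsv,(0,0,0),(179,255,75)),.012),(cv2.inRange(hsv,(0,0,125),(179,30,255)),.008)):
    c=max(cv2.findContours(m&w,cv2.RETR_EXTERNAL,cv2.CHAIN_APPROX_NONE)[0],key=len)
    R=cv2.minAreaRect((cast(f,c[:,0,:],z)*1000).astype(np.float32)); print("square nest",np.round(R[0]),np.round(R[1]),axis(R))
for n,u,k,z in (("mod_square",(416,197),"green",.004),("mod_long",(315,154),"green",.004),("nest_long",(155,245),"black",.012)):
    R=measure(f,u,k,z,34)[0]; print(n,np.round(R[0]),np.round(R[1]),axis(R))
go(.471,-.107,.30)
E
```

```text
square nest [ 381. -277.] [88. 88.] 138.6363
square nest [ 381. -279.] [75. 75.] 48.663776
mod_square [ 519. -408.] [59. 60.] 171.97766
mod_long [ 631. -138.] [97. 39.] 32.282455
nest_long [384. 291.] [ 65. 123.] 136.16553
t 0.1 row [-0.4346  0.4141  0.1045] 0.0 rows 9.748855633337177 q [-1.08  0.39  0.01 -0.   -1.19 -0.26] close 103.0
```

Run:
```python
from h import *
go(.519,-.408,.26,82)
```

```text
t 0.1 row [-0.4134  0.1099  0.1439] 0.367 rows 7.221594408003614 q [-1.08  0.39  0.01 -0.   -1.19 -0.26] close 103.0
```

```bash
python3 -m inch '[[-0.41,0.11,0.10,0.367],[-0.413,0.11,0.144,0.367],[-0.413,0.11,0.144,0.367],[-0.413,0.11,0.144,0.367],[-0.413,0.11,0.144,0.367],[-0.413,0.11,0.144,0.367],[-0.413,0.11,0.144,0.367],[-0.413,0.11,0.144,0.367],[-0.413,0.11,0.144,0.367],[-0.413,0.11,0.144,0.367],[-0.413,0.11,0.144,0.367]]' 1.0 30
python3 - <<'E'
from h import *
from plant import vision
f=vision.grab_frame("wrist"); cv2.imwrite("pics/w1.png",f["pixels"]); np.savez("w1.npz",**f)
go(.519,-.408,.198,82)
E
```

```text
time_s: 1.48
ee_pos: [0.5174, -0.4094, 0.2617]
eef_rot: [[-0.99, 0.141, 0.001], [0.141, 0.99, -0.0], [-0.001, -0.0, -1.0]]
contact_force: [0.4, 0.7, -0.3]
finger_gap: 1.001
gripper_force: 0.0
t 1.52 row [-0.0012  0.0016  0.0636] -0.001 rows 1.0186697206793442 q [-0.42  0.56 -0.08  0.   -0.93 -1.29] close 81.9
```

View pics/w1.png

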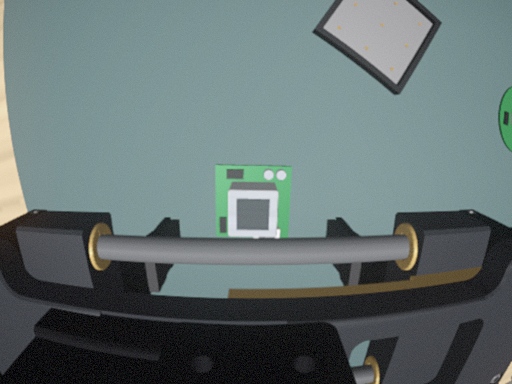

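The wrist view shows the square block centred (col 253) between the fingers (165 and 340), with its sides aligned. I'll descend and grip.

```bash
python3 -m inch '[[-0.001,0.0015,0.03,0],[-0.001,0.0015,0.05,0],[-0.001,0.0015,0.063,0],[-0.001,0.0015,0.063,0]]' && python3 -m inch '[[0,0,0,0],[0,0,0,0],[0,0,0,0],[0,0,0,0],[0,0,0,0],[0,0,0,0]]' 0.0 30
```

```text
time_s: 2.02
ee_pos: [0.5193, -0.4074, 0.1971]
eef_rot: [[-0.99, 0.14, -0.001], [0.14, 0.99, 0.001], [0.002, 0.0, -1.0]]
contact_force: [-0.9, -0.1, 0.3]
finger_gap: 0.999
gripper_force: 0.0
time_s: 2.78
ee_pos: [0.5199, -0.4071, 0.1978]
eef_rot: [[-0.99, 0.139, 0.0], [0.139, 0.99, -0.0], [-0.0, -0.0, -1.0]]
contact_force: [0.2, 1.0, 0.4]
finger_gap: 0.412
gripper_force: 30.0
```

```bash
python3 -m inch '[[0,0,-0.02,0],[0,0,-0.05,0],[0,0,-0.05,0]]'
python3 - <<'E'
from h import *
go(.381,-.278,.248,48.6)
E
```

```text
time_s: 3.15
ee_pos: [0.5206, -0.4074, 0.2502]
eef_rot: [[-0.99, 0.138, 0.005], [0.138, 0.99, -0.003], [-0.005, -0.002, -1.0]]
contact_force: [0.6, -0.9, -1.7]
finger_gap: 0.409
gripper_force: 30.0
t 3.15 row [0.1561 0.1088 0.0012] 0.584 rows 3.0453637501342654 q [-0.42  0.58 -0.09  0.   -0.9  -1.29] close 82.0
```

```bash
python3 -m inch '[[0.04,0.027,0,0.15],[0.08,0.055,0,0.3],[0.12,0.08,0,0.45],[0.156,0.109,0,0.584],[0.156,0.109,0,0.584],[0.156,0.109,0,0.584],[0.156,0.109,0,0.584]]'
python3 - <<'E'
from h import *
from plant import vision
go(.381,-.278,.2045,48.6)
f=vision.grab_frame("wrist"); cv2.imwrite("pics/w2.png",f["pixels"])
E
```

```text
time_s: 4.03
ee_pos: [0.3813, -0.278, 0.2475]
eef_rot: [[-0.75, 0.662, 0.0], [0.662, 0.75, -0.0], [-0.0, 0.0, -1.0]]
contact_force: [0.3, 0.7, -1.2]
finger_gap: 0.41
gripper_force: 30.0
t 4.03 row [ 0.0002 -0.0003  0.043 ] -0.001 rows 0.6883754532469583 q [-0.28  0.32 -0.57  0.   -0.69 -2.01] close 48.6
```

View pics/w2.png

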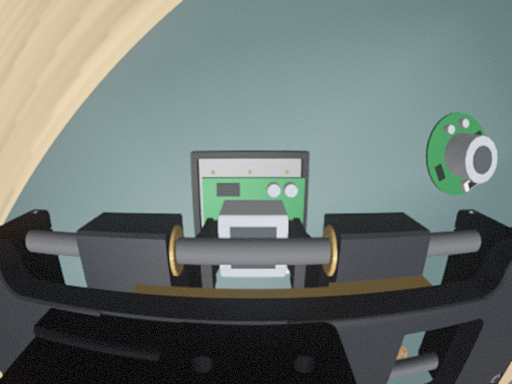

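The wrist view shows the board (cols 203-306) aligned over the square nest (cols 192-309). I'll lower it.

```bash
python3 -m inch '[[0,0,0.025,0],[0,0,0.035,0],[0,0,0.04,0],[0,0,0.043,0],[0,0,0.043,0],[0,0,0.043,0]]'
```

```text
time_s: 4.82
ee_pos: [0.3807, -0.2775, 0.2052]
eef_rot: [[-0.75, 0.662, 0.001], [0.662, 0.75, -0.0], [-0.001, 0.0, -1.0]]
contact_force: [-0.1, -0.5, -1.7]
finger_gap: 0.411
gripper_force: 30.0
```

```bash
python3 -m inch '[[0,0,0.001,0],[0,0,0.0015,0],[0,0,0.0015,0]]'; python3 -m inch '[[0,0,0,0],[0,0,0,0],[0,0,0,0],[0,0,0,0]]' 1.0; python3 -m inch '[[0,0,-0.03,0],[0,0,-0.07,0],[0,0,-0.07,0],[0,0,-0.07,0]]'
python3 - <<'E'
from h import *
go(.471,-.107,.26)
E
```

```text
time_s: 5.2
ee_pos: [0.3806, -0.2775, 0.2037]
eef_rot: [[-0.75, 0.662, 0.0], [0.662, 0.75, -0.0], [-0.0, 0.0, -1.0]]
contact_force: [-0.4, 1.6, 4.6]
finger_gap: 0.408
gripper_force: 30.0
time_s: 5.7
ee_pos: [0.3805, -0.2775, 0.2031]
eef_rot: [[-0.75, 0.662, -0.0], [0.662, 0.75, 0.0], [0.0, -0.0, -1.0]]
contact_force: [-0.2, -1.5, -0.4]
finger_gap: 0.781
gripper_force: 0.0
time_s: 6.2
ee_pos: [0.3801, -0.2773, 0.2729]
eef_rot: [[-0.749, 0.662, -0.0], [0.662, 0.749, 0.0], [0.001, 0.0, -1.0]]
contact_force: [-0.3, 0.3, -0.1]
finger_gap: 0.997
gripper_force: 0.0
t 6.2 row [0.0446 0.1878 0.013 ] 0.0 rows 3.0957975724752838 q [-0.28  0.28 -0.54 -0.   -0.76 -2.01] close 48.5
```

```bash
python3 -m inch '[[0.012,0.05,0,-0.18],[0.025,0.1,0,-0.36],[0.035,0.15,0,-0.54],[0.0446,0.1878,0.013,-0.72],[0.0446,0.1878,0.013,-0.9],[0.0446,0.1878,0.013,-0.9],[0.0446,0.1878,0.013,-0.9]]' 1.0
python3 - <<'E'
from h import *
from plant import vision
f=vision.grab_frame("wrist"); cv2.imwrite("pics/w3.png",f["pixels"])
f=vision.grab_frame("top"); 
R=measure(f,(368,248),"green",.01,34); print(R)
go(.471,-.107,.198)
E
```

```text
time_s: 7.08
ee_pos: [0.471, -0.1074, 0.2596]
eef_rot: [[-0.985, -0.173, -0.002], [-0.173, 0.985, -0.0], [0.002, 0.0, -1.0]]
contact_force: [-0.8, 0.4, -0.3]
finger_gap: 1.002
gripper_force: 0.0
(((380.5443115234375, -274.7541198730469), (58.870418548583984, 58.745384216308594), 49.03396224975586), ((380.51666259765625, -274.4425048828125), 39.70083236694336))
t 7.17 row [-0.0001  0.0006  0.062 ] 0.0 rows 0.992688934882945 q [ 0.11  0.31 -0.53 -0.   -0.73 -1.51] close 100.0
```

View pics/w3.png

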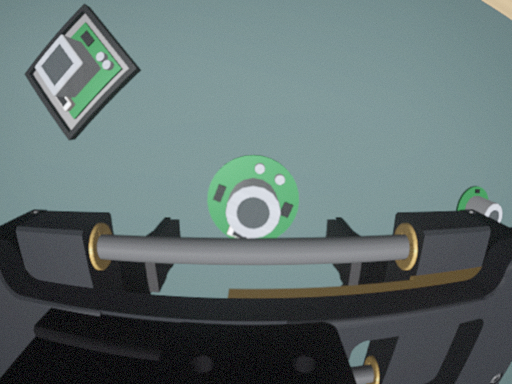

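The square module sits well in its nest (at 80,70), and the large round block (253,212) is centred between the fingers. I'll grip it.

```bash
python3 -m inch '[[0,0,0.03,0],[0,0,0.05,0],[0,0,0.062,0],[0,0,0.062,0]]' && python3 -m inch '[[0,0,0,0],[0,0,0,0],[0,0,0,0],[0,0,0,0],[0,0,0,0],[0,0,0,0]]' 0.0 30;  python3 -m inch '[[0,0,-0.02,0],[0,0,-0.055,0],[0,0,-0.055,0]]'
python3 - <<'E'
from h import *
go(.664,.155,.253)
E
```

```text
time_s: 7.68
ee_pos: [0.4711, -0.1074, 0.1977]
eef_rot: [[-0.985, -0.175, -0.002], [-0.175, 0.985, -0.0], [0.002, 0.0, -1.0]]
contact_force: [-0.4, 0.5, 0.1]
finger_gap: 0.998
gripper_force: 0.0
time_s: 8.43
ee_pos: [0.4714, -0.1071, 0.1983]
eef_rot: [[-0.984, -0.176, 0.0], [-0.176, 0.984, -0.0], [-0.0, -0.0, -1.0]]
contact_force: [-0.1, -0.2, 0.9]
finger_gap: 0.451
gripper_force: 30.0
time_s: 8.8
ee_pos: [0.4721, -0.1071, 0.2553]
eef_rot: [[-0.984, -0.176, 0.005], [-0.176, 0.984, 0.0], [-0.005, -0.001, -1.0]]
contact_force: [-0.1, 0.2, -1.5]
finger_gap: 0.451
gripper_force: 30.0
t 8.8 row [-0.2351  0.2242  0.0035] 0.0 rows 5.1973245218974204 q [ 0.11  0.32 -0.53  0.   -0.71 -1.51] close 100.2
```

```bash
python3 -m inch '[[-0.03,0.03,0,0],[-0.065,0.062,0,0],[-0.1,0.096,0,0],[-0.135,0.129,0,0],[-0.17,0.163,0,0],[-0.205,0.195,0,0],[-0.235,0.224,0.003,0],[-0.235,0.224,0.003,0],[-0.235,0.224,0.003,0]]'
python3 - <<'E'
from h import *
from plant import vision
f=vision.grab_frame("wrist"); cv2.imwrite("pics/w4.png",f["pixels"])
go(.664,.155,.205)
E
```

```text
time_s: 9.93
ee_pos: [0.6625, 0.1544, 0.2484]
eef_rot: [[-0.984, -0.176, -0.004], [-0.176, 0.984, -0.001], [0.004, -0.001, -1.0]]
contact_force: [-0.5, -0.1, -1.2]
finger_gap: 0.452
gripper_force: 30.0
t 9.97 row [-0.0018  0.0008  0.044 ] 0.0 rows 0.7039258496885699 q [ 0.47  0.61 -0.03 -0.   -0.94 -1.86] close 100.1
```

View pics/w4.png

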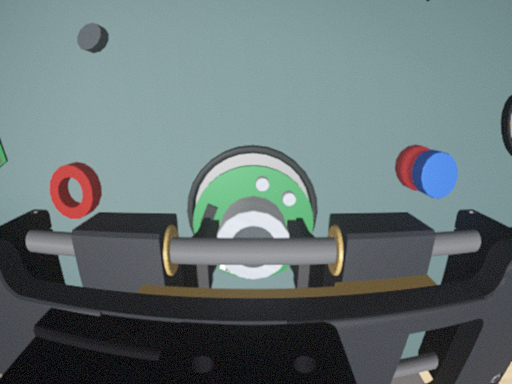

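The board is centred over the round nest (board 192-313, nest 189-317), and the post at (425,170) is clear. I'll lower it.

```bash
python3 -m inch '[[-0.001,0.001,0.025,0],[-0.0015,0.001,0.035,0],[-0.0015,0.001,0.041,0],[-0.0015,0.001,0.044,0],[-0.0015,0.001,0.0455,0],[-0.0015,0.001,0.0455,0],[-0.0015,0.001,0.0455,0]]'
```

```text
time_s: 10.85
ee_pos: [0.6647, 0.156, 0.2052]
eef_rot: [[-0.984, -0.176, 0.001], [-0.176, 0.984, 0.0], [-0.001, 0.0, -1.0]]
contact_force: [0.1, -0.3, -1.7]
finger_gap: 0.452
gripper_force: 30.0
```

```bash
python3 -m inch '[[0,0,0.001,0],[0,0,0.0015,0],[0,0,0.0015,0]]'
python3 - <<'E'
from plant import monitor
s=monitor.sense(); print(s["contact_force"],s["ee_pos"])
E
```

```text
time_s: 11.22
ee_pos: [0.6647, 0.1561, 0.2043]
eef_rot: [[-0.984, -0.176, 0.001], [-0.176, 0.984, 0.0], [-0.001, -0.0, -1.0]]
contact_force: [-1.8, 1.1, 6.4]
finger_gap: 0.449
gripper_force: 30.0
[-1.75728084  1.0628185   6.38389599] [0.66468413 0.15605968 0.20434603]
```

Contact is made. I'll release, raise, and move to the long module.

```bash
python3 -m inch '[[0,0,0,0],[0,0,0,0],[0,0,0,0],[0,0,0,0],[0,0,0,0]]' 1.0; python3 -m inch '[[0,0,-0.03,0],[0,0,-0.07,0],[0,0,-0.07,0],[0,0,-0.07,0]]'
python3 - <<'E'
from h import *
go(.631,-.138,.26,122.3)
E
```

```text
time_s: 11.85
ee_pos: [0.6646, 0.1559, 0.2031]
eef_rot: [[-0.984, -0.176, -0.0], [-0.176, 0.984, -0.0], [0.0, -0.0, -1.0]]
contact_force: [-0.4, -0.2, -0.2]
finger_gap: 0.935
gripper_force: 0.0
time_s: 12.35
ee_pos: [0.6642, 0.1558, 0.2729]
eef_rot: [[-0.984, -0.176, -0.001], [-0.176, 0.984, 0.0], [0.001, 0.0, -1.0]]
contact_force: [0.1, -0.1, 0.2]
finger_gap: 1.0
gripper_force: 0.0
t 12.35 row [ 0.0843 -0.2834  0.0129] -0.387 rows 4.73572256294118 q [ 0.47  0.59 -0.   -0.   -0.98 -1.86] close 100.1
```

```bash
python3 -m inch '[[0.017,-0.057,0,-0.1],[0.034,-0.114,0,-0.2],[0.051,-0.171,0,-0.3],[0.068,-0.228,0.007,-0.387],[0.084,-0.283,0.013,-0.387],[0.084,-0.283,0.013,-0.387],[0.084,-0.283,0.013,-0.387]]'
python3 - <<'E'
from h import *
from plant import vision
f=vision.grab_frame("wrist"); cv2.imwrite("pics/w5.png",f["pixels"])
f=vision.grab_frame("top"); print(measure(f,(208,143),"green",.01,34))
go(.631,-.138,.198,122.3)
E
```

```text
time_s: 13.22
ee_pos: [0.6314, -0.1376, 0.2591]
eef_rot: [[-0.846, -0.534, -0.002], [-0.534, 0.846, 0.0], [0.002, 0.001, -1.0]]
contact_force: [0.7, 0.5, -0.2]
finger_gap: 0.996
gripper_force: 0.0
(((662.7543334960938, 157.21932983398438), (70.51828002929688, 68.84392547607422), 1.0380408763885498), ((663.5215454101562, 157.1906280517578), 36.696537017822266))
t 13.32 row [ 0.0016 -0.001   0.0617] 0.001 rows 0.988337304729485 q [ 0.04  0.55 -0.12 -0.   -0.91 -1.04] close 122.4
```

View pics/w5.png

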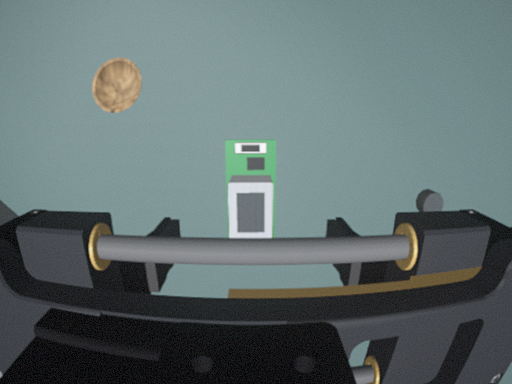

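The long module is aligned and centred (col 251) between the fingers, with nothing close by. I'll grip it.

```bash
python3 -m inch '[[0.001,-0.001,0.03,0],[0.0015,-0.001,0.05,0],[0.0015,-0.001,0.062,0],[0.0015,-0.001,0.062,0]]' && python3 -m inch '[[0,0,0,0],[0,0,0,0],[0,0,0,0],[0,0,0,0],[0,0,0,0],[0,0,0,0]]' 0.0 30;  python3 -m inch '[[0,0,-0.02,0],[0,0,-0.06,0],[0,0,-0.06,0]]'
python3 - <<'E'
from h import *
go(.385,.291,.256,46.5)
E
```

```text
time_s: 13.82
ee_pos: [0.631, -0.1382, 0.1975]
eef_rot: [[-0.844, -0.536, -0.002], [-0.536, 0.844, -0.0], [0.001, 0.001, -1.0]]
contact_force: [-0.9, 0.3, 0.4]
finger_gap: 1.005
gripper_force: 0.0
time_s: 14.58
ee_pos: [0.6309, -0.1391, 0.1982]
eef_rot: [[-0.845, -0.534, -0.0], [-0.534, 0.845, 0.0], [0.0, 0.0, -1.0]]
contact_force: [-0.0, -0.0, -0.2]
finger_gap: 0.4
gripper_force: 0.0
time_s: 14.95
ee_pos: [0.632, -0.1391, 0.2616]
eef_rot: [[-0.845, -0.535, 0.007], [-0.535, 0.845, -0.0], [-0.006, -0.004, -1.0]]
contact_force: [0.3, -0.3, -1.7]
finger_gap: 0.367
gripper_force: 30.0
t 14.95 row [-0.0213  0.4956  0.0037] 1.324 rows 7.93668504450899 q [ 0.03  0.54 -0.11  0.   -0.91 -1.04] close 122.3
```

The grip only finished during the lift (gap 0.367 ≈ 32 mm, now 30 N). The +1.324 turn would push joint 6 past its range, so I turn the other way (1.324−π = −1.817).

```bash
python3 -m inch '[[0,0.03,0,-0.15],[-0.005,0.08,0,-0.3],[-0.01,0.13,0,-0.48],[-0.015,0.18,0,-0.66],[-0.02,0.23,0,-0.84],[-0.021,0.28,0,-1.02],[-0.021,0.33,0,-1.2],[-0.021,0.38,0,-1.38],[-0.021,0.43,0,-1.56],[-0.021,0.475,0,-1.72],[-0.021,0.4956,0,-1.817],[-0.021,0.4956,0,-1.817],[-0.021,0.4956,0,-1.817],[-0.021,0.4956,0,-1.817]]'
python3 - <<'E'
from h import *
from plant import vision
f=vision.grab_frame("wrist"); cv2.imwrite("pics/w6.png",f["pixels"])
go(.385,.291,.225,46.5)
E
```

```text
time_s: 16.7
ee_pos: [0.3841, 0.2901, 0.2579]
eef_rot: [[0.723, -0.691, -0.001], [-0.691, -0.723, -0.001], [0.0, 0.001, -1.0]]
contact_force: [-0.7, 0.3, -1.7]
finger_gap: 0.364
gripper_force: 30.0
t 16.75 row [ 0.     -0.0011  0.033 ] -0.004 rows 0.5288694305926188 q [ 0.99  0.31 -0.53 -0.   -0.73 -0.18] close 46.3
```

View pics/w6.png

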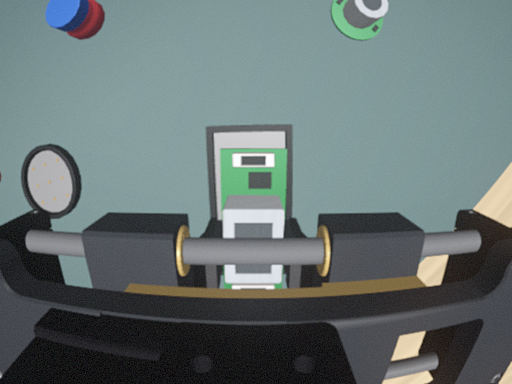

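The long board (cols 220-287) is aligned over its nest (207-292), about 2 mm to the right. I'll shift −2 mm in y and lower in steps, checking the force.

```bash
python3 -m inch '[[0,-0.002,0.015,0],[0,-0.002,0.03,0],[0,-0.002,0.04,0],[0,-0.002,0.042,0],[0,-0.002,0.042,0],[0,-0.002,0.042,0]]'
```

```text
time_s: 17.5
ee_pos: [0.3853, 0.2927, 0.2167]
eef_rot: [[0.724, -0.689, 0.001], [-0.689, -0.724, 0.001], [-0.0, -0.001, -1.0]]
contact_force: [-0.6, 0.7, -1.5]
finger_gap: 0.367
gripper_force: 30.0
```

```bash
python3 -m inch '[[0,0,0.002,0],[0,0,0.004,0],[0,0,0.006,0],[0,0,0.006,0]]'
```

```text
time_s: 18.0
ee_pos: [0.3852, 0.2924, 0.2101]
eef_rot: [[0.724, -0.69, -0.0], [-0.69, -0.724, -0.0], [0.0, 0.0, -1.0]]
contact_force: [-0.1, -0.1, -1.0]
finger_gap: 0.364
gripper_force: 30.0
```

```bash
python3 -m inch '[[0,0,0.002,0],[0,0,0.003,0],[0,0,0.004,0],[0,0,0.004,0]]'
```

```text
time_s: 18.5
ee_pos: [0.3852, 0.2925, 0.2066]
eef_rot: [[0.724, -0.689, 0.0], [-0.689, -0.724, -0.0], [0.0, -0.0, -1.0]]
contact_force: [-1.0, -0.1, 2.5]
finger_gap: 0.366
gripper_force: 30.0
```

Contact. I'll release, raise, and move to the small module.

```bash
python3 -m inch '[[0,0,0,0],[0,0,0,0],[0,0,0,0],[0,0,0,0],[0,0,0,0]]' 1.0; python3 -m inch '[[0,0,-0.03,0],[0,0,-0.065,0],[0,0,-0.065,0],[0,0,-0.065,0]]'
python3 - <<'E'
from h import *
go(.441,.118,.26,46.5)
E
```

```text
time_s: 19.12
ee_pos: [0.3852, 0.2925, 0.2062]
eef_rot: [[0.724, -0.689, 0.0], [-0.689, -0.724, 0.0], [0.0, -0.0, -1.0]]
contact_force: [-0.3, -0.6, 0.3]
finger_gap: 0.847
gripper_force: 0.0
time_s: 19.62
ee_pos: [0.3849, 0.2921, 0.2708]
eef_rot: [[0.724, -0.69, -0.001], [-0.69, -0.724, -0.0], [-0.0, 0.001, -1.0]]
contact_force: [-0.0, -0.2, -0.9]
finger_gap: 0.999
gripper_force: 0.0
t 19.62 row [0.1607 0.0874 0.0109] -0.002 rows 2.932380468528719 q [ 0.99  0.3  -0.51 -0.   -0.76 -0.18] close 46.4
```

```bash
python3 -m inch '[[0.05,0.027,0,0],[0.1,0.055,0.005,0],[0.15,0.08,0.01,0],[0.161,0.0874,0.011,0],[0.161,0.0874,0.011,0],[0.161,0.0874,0.011,0]]'
python3 - <<'E'
from h import *
from plant import vision
f=vision.grab_frame("wrist"); cv2.imwrite("pics/w7.png",f["pixels"])
f=vision.grab_frame("top"); R=measure(f,(155,245),"green",.01,34)[0]; print(R,axis(R))
go(.441,.118,.198)
E
```

```text
time_s: 20.38
ee_pos: [0.4415, 0.119, 0.26]
eef_rot: [[0.725, -0.689, -0.0], [-0.689, -0.725, -0.0], [-0.0, 0.0, -1.0]]
contact_force: [-0.0, -0.0, 0.6]
finger_gap: 1.001
gripper_force: 0.0Traceback (most recent call last):
  File "<stdin>", line 4, in <module>
  File "h.py", line 13, in measure
    p=cast(f,np.vstack(c)[:,0,:],z)
             ~~~~~~~~~^^^
    return _nx.concatenate(arrs, 0, dtype=dtype, casting=casting)
           ~~~~~~~~~~~~~~~^^^^^^^^^^^^^^^^^^^^^^^^^^^^^^^^^^^^^^^
ValueError: need at least one array to concatenate
```

View pics/w7.png

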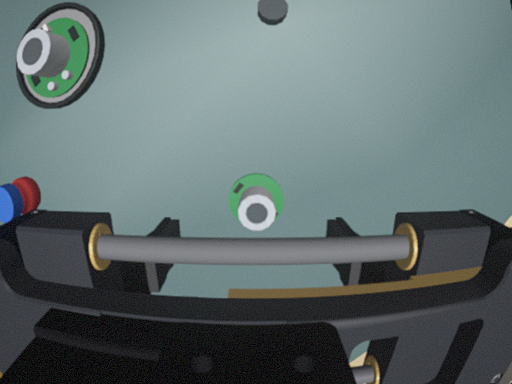

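The round module sits in its nest, and the small block (256,211) is between the fingers. I'll grip with more closing time.

```bash
python3 -m inch '[[0,0.001,0.03,0],[0,0.001,0.05,0],[0,0.001,0.062,0],[0,0.001,0.062,0]]' && python3 -m inch '[[0,0,0,0],[0,0,0,0],[0,0,0,0],[0,0,0,0],[0,0,0,0],[0,0,0,0],[0,0,0,0],[0,0,0,0],[0,0,0,0]]' 0.0 30
```

```text
time_s: 20.98
ee_pos: [0.4407, 0.118, 0.1977]
eef_rot: [[0.725, -0.689, -0.001], [-0.689, -0.725, -0.001], [-0.0, 0.002, -1.0]]
contact_force: [0.4, -0.4, -0.2]
finger_gap: 0.997
gripper_force: 0.0
time_s: 22.1
ee_pos: [0.4408, 0.1174, 0.1982]
eef_rot: [[0.724, -0.69, -0.0], [-0.69, -0.724, -0.0], [-0.0, 0.0, -1.0]]
contact_force: [0.8, -0.3, 0.1]
finger_gap: 0.31
gripper_force: 30.0
```

```bash
python3 -m inch '[[0,0,-0.02,0],[0,0,-0.06,0],[0,0,-0.06,0],[0,0,-0.06,0]]'
python3 - <<'E'
from h import *
go(.532,.416,.256)
E
```

```text
time_s: 22.6
ee_pos: [0.4404, 0.1172, 0.2578]
eef_rot: [[0.724, -0.69, -0.001], [-0.69, -0.724, -0.0], [-0.001, 0.001, -1.0]]
contact_force: [0.0, 0.4, -0.6]
finger_gap: 0.315
gripper_force: 30.0
t 22.6 row [-0.1398 -0.2795  0.0017] 0.0 rows 5.000292446703264 q [ 0.62  0.28 -0.59 -0.   -0.7   0.19] close 46.4
```

```bash
python3 -m inch '[[-0.02,-0.04,0,0],[-0.045,-0.09,0,0],[-0.07,-0.14,0,0],[-0.095,-0.19,0,0],[-0.12,-0.24,0,0],[-0.135,-0.27,0,0],[-0.14,-0.28,0,0],[-0.14,-0.28,0,0],[-0.14,-0.28,0,0]]'
python3 - <<'E'
from h import *
from plant import vision
f=vision.grab_frame("wrist"); cv2.imwrite("pics/w8.png",f["pixels"])
go(.532,.416,.206)
E
```

```text
time_s: 23.72
ee_pos: [0.5322, 0.4155, 0.2576]
eef_rot: [[0.724, -0.69, -0.002], [-0.69, -0.724, -0.002], [-0.0, 0.002, -1.0]]
contact_force: [-0.0, -0.4, -1.0]
finger_gap: 0.313
gripper_force: 30.0
t 23.77 row [-0.0006 -0.0002  0.052 ] 0.0 rows 0.832677188917956 q [ 0.9   0.59 -0.04 -0.   -0.95 -0.09] close 46.4
```

View pics/w8.png

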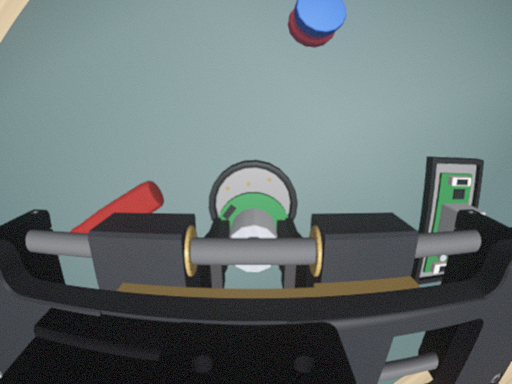

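The small board is centred laterally (220-287 against nest 209-297). I check the fore-aft position by casting wrist rays, and re-measure the nest with the top view.

Run:
```python
from h import *
from plant import vision
f=vision.grab_frame("wrist"); K=f["mtx"]; T=f["cam_to_world"]
def wc(uv,z):
    p=(np.atleast_2d(uv)-K[:2,2])/K[0,0]; r=np.linalg.norm(p,axis=1); 
    d=np.c_[p*(np.sin(r)/r)[:,None],np.cos(r)]@T[:3,:3].T; o=T[:3,3]
    return ((o+d*((z-o[2])/d[:,2])[:,None])[:,:2]*1000)
def fit(p):
    s=np.linalg.lstsq(np.c_[2*p,np.ones(len(p))],(p**2).sum(1),rcond=None)[0]
    return s[:2],np.sqrt(s[2]+s[:2]@s[:2])
hsv=cv2.cvtColor(f["pixels"],cv2.COLOR_BGR2HSV)
def pts(m):
    m[205:]=0; m[:,:200]=0; m[:,305:]=0; m[:140]=0
    return max(cv2.findContours(m,cv2.RETR_EXTERNAL,cv2.CHAIN_APPROX_NONE)[0],key=len)[:,0,:]
b=pts(cv2.inRange(hsv,(0,0,0),(179,255,60))); 
b=np.array([b[b[:,0]==c].min(0) if 0 else (c,b[b[:,0]==c][:,1].min()) for c in np.unique(b[:,0])]); b=b[b[:,1]<200]
g=pts(cv2.inRange(hsv,(50,110,50),(75,255,255)))
g=np.array([(c,g[g[:,0]==c][:,1].min()) for c in np.unique(g[:,0])]); g=g[g[:,1]<203]
print("nest",fit(wc(b,.012)),"board",fit(wc(g,.063)),len(b),len(g))
```

```text
nest (array([367.03765209,  50.04064146]), np.float64(370.4333624964899)) board (array([531.97637056, 415.69943252]), np.float64(22.020442647178605)) 2 49
```

Run:
```python
from h import *
from plant import vision
f=vision.grab_frame("wrist"); K=f["mtx"]; T=f["cam_to_world"]
def wc(uv,z):
    p=(np.atleast_2d(uv)-K[:2,2])/K[0,0]; r=np.linalg.norm(p,axis=1); 
    d=np.c_[p*(np.sin(r)/r)[:,None],np.cos(r)]@T[:3,:3].T; o=T[:3,3]
    return ((o+d*((z-o[2])/d[:,2])[:,None])[:,:2]*1000)
hsv=cv2.cvtColor(f["pixels"],cv2.COLOR_BGR2HSV)
print(hsv[150:180:2,253].tolist())
m=(hsv[...,2]<85)
b=np.array([(c,140+np.argmax(m[140:205,c])) for c in range(212,296,3) if m[140:205,c].any()])
for z in (0.006,.012):
    p=wc(b,z); s=np.linalg.lstsq(np.c_[2*p,np.ones(len(p))],(p**2).sum(1),rcond=None)[0]; print(z,s[:2],np.sqrt(s[2]+s[:2]@s[:2]))
```

```text
[[90, 35, 169], [91, 35, 168], [90, 33, 172], [87, 33, 172], [90, 35, 173], [92, 41, 93], [113, 11, 95], [98, 11, 97], [90, 17, 74], [110, 4, 180], [140, 4, 197], [110, 4, 198], [120, 1, 194], [120, 1, 196], [120, 1, 192]]
0.006 [531.5927659  415.97610031] 34.52833680950895
0.012 [532.8395281 414.8075121] 33.636070130834234
```

The wrist rays put the nest at (532,415) and the board at (532,416), so they agree. I'll lower it.

```bash
python3 -m inch '[[0,0,0.02,0],[0,0,0.035,0],[0,0,0.045,0],[0,0,0.05,0],[0,0,0.052,0],[0,0,0.052,0],[0,0,0.052,0]]'; python3 -m inch '[[0,0,0.001,0],[0,0,0.002,0],[0,0,0.002,0]]'
```

```text
time_s: 24.75
ee_pos: [0.5326, 0.4169, 0.2068]
eef_rot: [[0.724, -0.689, 0.001], [-0.689, -0.724, 0.001], [0.0, -0.001, -1.0]]
contact_force: [0.2, 0.5, -1.1]
finger_gap: 0.312
gripper_force: 30.0
time_s: 25.12
ee_pos: [0.5326, 0.4168, 0.2043]
eef_rot: [[0.724, -0.689, 0.0], [-0.689, -0.724, 0.0], [0.0, -0.0, -1.0]]
contact_force: [0.4, -0.0, -0.4]
finger_gap: 0.314
gripper_force: 30.0
```

```bash
python3 -m inch '[[0,0,0.0005,0],[0,0,0.001,0],[0,0,0.001,0]]'; python3 -m inch '[[0,0,0,0],[0,0,0,0],[0,0,0,0],[0,0,0,0],[0,0,0,0]]' 1.0; python3 -m inch '[[0,0,-0.03,0],[0,0,-0.08,0],[0,0,-0.13,0],[0,0,-0.16,0],[0,0,-0.16,0]]'
python3 - <<'E'
from h import *
go(.45,-.55,.37)
E
```

```text
time_s: 25.5
ee_pos: [0.5325, 0.4168, 0.2042]
eef_rot: [[0.725, -0.689, 0.0], [-0.689, -0.725, 0.0], [0.0, -0.0, -1.0]]
contact_force: [-1.9, -0.9, 5.3]
finger_gap: 0.314
gripper_force: 30.0
time_s: 26.12
ee_pos: [0.5325, 0.4168, 0.2031]
eef_rot: [[0.724, -0.69, -0.0], [-0.69, -0.724, -0.0], [0.0, 0.0, -1.0]]
contact_force: [-1.3, 0.5, 0.3]
finger_gap: 0.793
gripper_force: 0.0
time_s: 26.75
ee_pos: [0.5328, 0.417, 0.367]
eef_rot: [[0.724, -0.689, 0.005], [-0.689, -0.724, 0.005], [-0.0, -0.007, -1.0]]
contact_force: [-0.7, 0.3, 0.4]
finger_gap: 0.997
gripper_force: 0.0
t 26.75 row [ 0.6066  0.7576 -0.0085] 0.0 rows 15.529012424566918 q [ 0.9   0.5   0.09  0.   -1.16 -0.09] close 46.4
```

```bash
python3 -m inch '[[0.03,0.04,0,0],[0.065,0.085,0,0],[0.1,0.13,0,0],[0.14,0.175,0,0],[0.18,0.22,0,0],[0.22,0.27,0,0],[0.26,0.32,0,0],[0.3,0.37,0,0],[0.34,0.42,0,0],[0.38,0.47,0,0],[0.42,0.52,0,0],[0.46,0.57,0,0],[0.5,0.62,0,0],[0.54,0.67,0,0],[0.575,0.72,0,0],[0.6,0.755,0,0],[0.6,0.755,0,0],[0.6,0.755,0,0],[0.6,0.755,0,0],[0.6,0.755,0,0]]'
python3 - <<'E'
from h import *
from plant import vision
f=vision.grab_frame("top"); g=vision.grab_frame("side")
c=[f["pixels"][y-40:y+40,x-40:x+40] for x,y in ((208,143),(111,190),(368,248),(155,245))]
s=[g["pixels"][y-50:y+40,x-45:x+45] for x,y in ((174,237),(197,328),(309,163),(283,292))]
cv2.imwrite("pics/end.png",np.vstack([np.hstack([cv2.resize(i,(200,200),interpolation=2) for i in r]) for r in (c,s)]))
for n,u in dict(round=(208,143),small=(111,190),square=(368,248),long=(155,245)).items():
    try:
        R=measure(f,u,"green",.01,34)[0]; print(n,np.round(R[0]),np.round(R[1]),round(float(axis(R)),1))
    except Exception as e: print(n,e)
E
```

```text
time_s: 29.25
ee_pos: [0.4471, -0.5425, 0.3638]
eef_rot: [[0.726, -0.688, 0.0], [-0.688, -0.726, -0.0], [0.0, -0.0, -1.0]]
contact_force: [0.5, 0.0, 0.8]
finger_gap: 1.003
gripper_force: 0.0
round [664. 156.] [72. 70.] 45.3
small [530. 413.] [33. 43.] 147.2
square [ 381. -275.] [58. 58.] 48.4
long [386. 293.] [38. 97.] 135.9
```

View pics/end.png

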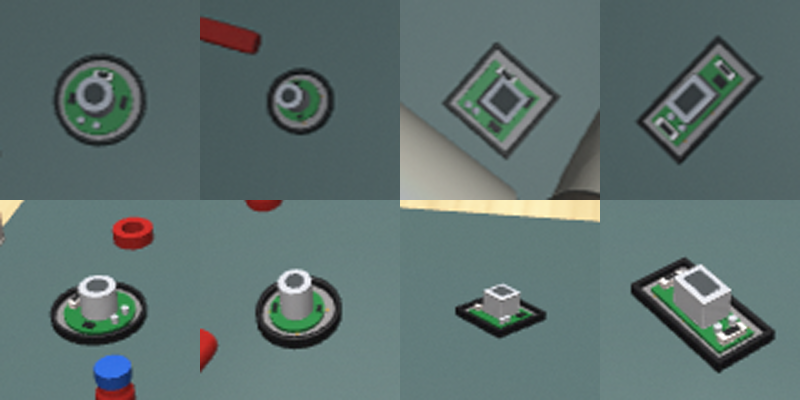

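The top and side crops show all four modules flat inside their rims. They measure within about 3 mm of their nest centres, with the square and long ones aligned to about 1°. I'm handing in.

```bash
python3 -c "
from plant import env
print(env.close_job())"
```

```text
the job is handed in; nothing more can be done
None
```

All four modules are in their matching nests, flat inside the rims and within about 3 mm of centre in the last camera check; the job was handed in at about 29 s of the 115 s allowed, and the hand-in did not report a verdict.

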